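# Lift the pen on the card plotter

## Task

The card plotter on the workshop bench has finished drawing and its pen is still down on the card. Raise the small lift lever on the pen head all the way up, so that the pen is lifted clear and stays up, and leave the creasing head's lever down as it is.

Things in the scene. Friction and masses are not known exactly. Their poses are not given: they have to be found in the camera images.
- pen_knob (a point): Centre of the lift lever's knob on the pen head: a white head, 60 mm wide, on the robot side of the plotter's beam, with a slim upright white pen (14 mm thick, black cap) out of its top. Black cylinder, 18 mm diameter, 18 mm wide between flat ends, free all round. x points along the bar to the pivot 80 mm away; y, level, is the knob's and pivot's axis; z up when down. Pinch it along y.
- pen_lever (a joint): Angle of the pen head's lever (rad). 0: down, its 9 mm wide steel bar level, pointing to the robot, knob 135 mm above the bench, 80 mm over the bed. Grows as the knob is raised round the pivot; 0.9 is the upper stop, pen lifted. Starts at 0 to 0.15. About 1 N at the knob moves it; it stays where left. Pen's top: 172 mm high, lifted 183; beam and heads: 145.
- crease_knob (a point): Centre of the same kind of knob on the lever of the other white head, the creasing head, 180 to 300 mm to the left or right on the same beam: it has no pen but a flat dark thumbwheel (46 mm diameter, 13 mm high) on its top and a small steel wheel below. Axes as for the pen knob. Not to be raised.
- crease_lever (a joint): Angle of the creasing head's lever (rad), as for the pen lever: 0 fully down, 0.9 fully up. Starts between 0 and 0.15 and is to be left down.

How it is judged:
By the outcome, as a careful person would: the job done as asked, in the order asked, and still so for the second after the job is handed in, with the robot touching nothing.
It also fails if it takes over 29 s, if anything falls off the work surface, if the arm or the gripper's body presses on something with over 40 N, if the wrist force passes 120 N, or if a joint passes its speed limit or range.

## Robot

A 7-joint arm with a two-finger parallel gripper is mounted at the origin on the work surface. World frame = base frame: x ahead of the robot, y to its left, z up, the work surface at z = 0. Lengths are in mm, angles in rad, forces in N, time in s.
With the tool pointing down it reaches from about 400 to 875 mm from the base axis. Payload 19.3 kg.
Tool frame: the origin (TCP) lies at the very end of the fingers, on their centre line; the grasp point (between the pads) lies 19 mm behind it; x points along the fingers, y is the direction in which the jaws open and shut, and the axes are right-handed (so a half turn about x gives the same grasp; the last joint's range is limited). The gripper opens to 85 mm and grips with 20 to 120 N. Pads are 22 mm wide; open, the fingers measure 114 mm over their backs; the gripper's body (76 mm by 85 mm) begins 54 mm behind the grasp point. The pads swing forward as they close: fully open they stand 13 mm farther back than shut.
Start: joints at [-1.323, 0.521, -0.036, 1.599, 0.021, 1.021, -0.113], TCP at [195.317, 593.688, 195.591] pointing down, gripper open.
Joint ranges: [-2.91, 2.91], [-0.3, 2.13], [-1.5, 1.42], [0.17, 2.43], [-1.26, 4.41], [0.16, 1.93], [-2.52, 2.52]. Speed limits (rad/s): [1.89, 1.89, 2.39, 2.39, 3.01, 3.01, 3.01].

## Interface

Orientations are given as a unit quaternion [w, x, y, z].
In Python, from station import sense, eyes, order gives the robot as it stands. The module is installed in compiled form; this text tells all that it offers.
- The arm moves only by the tool apply_moves, never from a script. Its argument "increments" is a list of rows, each a list of 6 numbers: the shift along the tool's x, y, z in cm, then the turn, a rotation vector about the tool's x, y, z in degrees. In form: [[x, y, z, ax, ay, az], ...]. A call has 1 to 12 rows; each row shifts and turns the commanded pose from where the row before left it, along the tool's axes as they then stand; what a row does not reach is not made up. A row lasts 1/10 s, in which the tool goes at most 50 mm and 8.59 degrees, less where a joint would pass 70% of its speed; a pose out of reach is approached as far as the arm can. A call is refused whole if a number of a shift passes 5 or a number of a turn 8.59, either way. A call with a gripper value outside its range is refused whole. "grip" is the closure, from 0 (fully open) to 1 (shut), set as the call begins (left out, the last holds). The fingers move at their own pace and stop on an object; "newtons" is the grip in N (left out, the last holds). Time passes only in rows, so rows that do not move let the fingers close. It gives the time, the measured TCP pose, the force and the opening at its end, in the units of the state.
- sense(): the state, without advancing time (a new reading comes with each control period).
- eyes.capture(name): name is "scene" or "top" or "wrist"; returns the picture (480x640x3 uint8, red, green, blue); there is no depth.
- eyes.camera_info(name): a dict with "intrinsics" (3x3 intrinsics, pixels), "R" (3x3) and "t" (3): a world point X has camera coordinates R X + t; the wrist camera has in their place "tool_from_camera" (4x4, takes a point from camera to tool coordinates, whose origin is the TCP and whose axes are the tool frame's). Camera axes: x right, y down, z forward; pixel columns grow to the right and rows downward; lengths in mm; the calibration is good to about 2 mm. A picture is of the moment at which its call begins: read the wrist's pose just before it. camera_info takes no time and is no camera call.
- order.hand_in(): hands the job in, once; it reports no verdict.
The state is a dict: "t": time; "joint_pos": joint angles; "dq": joint speeds; "effort": joint torques, N m; "tcp_pos": TCP position; "eef_rot": TCP orientation; "force": force on the tool from outside, world axes, zero at the start; "torque": the same for the moment, N m; "gripper_width": finger opening in mm.
Only numpy, scipy, OpenCV 4.12 (cv2) and the standard library are available. Lean on these libraries where they do the work, as an engineer would, in place of code of your own. Each camera call takes 0.05 s, during which the arm holds its last target. There are 200 camera calls.

## Working session

There is one attempt and no reset: what is moved stays moved. The work goes in short steps, Python scripts to look and compute and a tool call to move; the robot and the scene stay as the last step left them, time stands still between calls to the robot, and variables do not carry over. Pictures are saved under pics/ and viewed, about 8 in all and at most 12, crops included, and the job is handed in when it is done.

Besides the shell and the picture viewer there is one more tool, called after "Emit:" as name(argument=value, ...) on one line, values as JSON. apply_moves: Moves the arm, as the interface text tells. Its arguments: {"type":"object","properties":{"increments":{"type":"array","items":{"type":"array","items":{"type":"number"}}},"grip":{"type":"number"},"newtons":{"type":"number"}},"required":["increments"]}

```bash
mkdir -p pics; python3 - <<'E'
from station import sense, eyes
import cv2, numpy as np
np.set_printoptions(precision=4,suppress=True)
s=sense(); print(s)
for n in ("scene","top"):
    im=eyes.capture(n); cv2.imwrite(f"pics/{n}0.png",im[:,:,::-1]); c=eyes.camera_info(n); print(n,c, -np.array(c["R"]).T@np.array(c["t"]))
print(eyes.camera_info("wrist"))
E
```

```text
{'t': 0.0, 'joint_pos': array([-1.3232,  0.522 , -0.0363,  1.6   ,  0.0212,  1.0211, -0.1128]), 'dq': array([-0.0008, -0.0006,  0.0007, -0.0003,  0.0003,  0.0001,  0.    ]), 'effort': array([  0.0006, -92.7076,   1.9801, -36.9947,   0.0178,   0.0079,
        -0.    ]), 'tcp_pos': array([195.206 , 593.3556, 195.0474]), 'eef_rot': array([ 0.6982,  0.1115,  0.6982, -0.1123]), 'force': array([-0.0334,  0.6761, -0.0688]), 'torque': array([ 0.009 , -0.005 , -0.0072]), 'gripper_width': 85.48113361067847}
scene {'intrinsics': array([[548.9631,   0.    , 310.9194],
       [  0.    , 548.9631, 236.5437],
       [  0.    ,   0.    ,   1.    ]]), 'R': array([[ 0.7155,  0.6985, -0.0127],
       [ 0.5266, -0.5512, -0.6471],
       [-0.459 ,  0.4564, -0.7623]]), 't': array([-423.9237, -171.4723, 1094.5669])} [ 896.0412 -297.9386  718.0066]
top {'intrinsics': array([[593.4354,   0.    , 325.1928],
       [  0.    , 593.4354, 234.7776],
       [  0.    ,   0.    ,   1.    ]]), 'R': array([[ 0.028 , -0.9996,  0.0082],
       [-0.9882, -0.0289, -0.1503],
       [ 0.1505, -0.0039, -0.9886]]), 't': array([  1.5613, 581.9625, 938.2962])} [ 433.8962   22.0412 1015.0522]
{'intrinsics': array([[411.263 ,   0.    , 315.7523],
       [  0.    , 411.263 , 248.4551],
       [  0.    ,   0.    ,   1.    ]]), 'tool_from_camera': array([[   0.0013,   -0.2888,    0.9574, -178.7305],
       [   1.    ,    0.0001,   -0.0013,    0.8222],
       [   0.0003,    0.9574,    0.2888,  -74.4031],
       [   0.    ,    0.    ,    0.    ,    1.    ]])}
```

View pics/scene0.png

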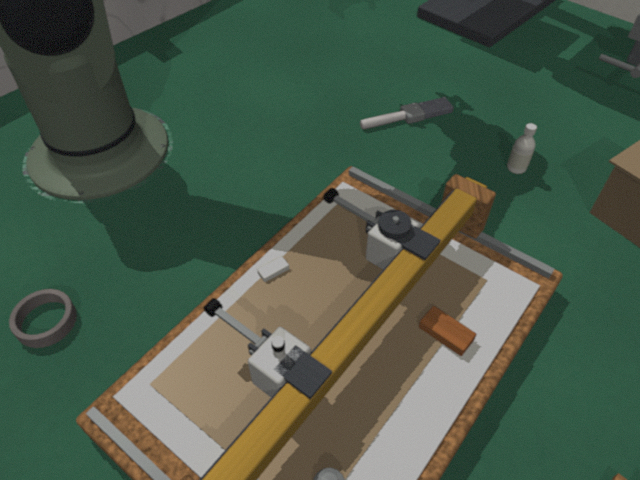

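View pics/top0.png

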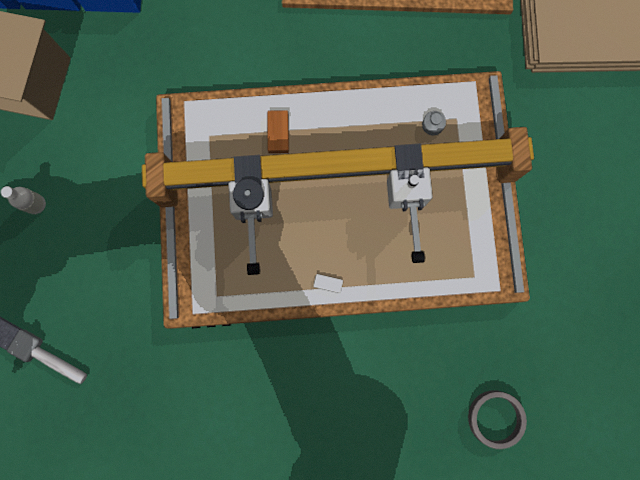

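The scene picture shows the pen head (white pen, black cap) at about (275,360), with its knob at (213,308). The creasing head with its thumbwheel is at (395,235), knob at (331,196). In the top picture, the pen knob is at (418,257) and the crease knob at (253,268). The beam runs from (160,175) to (515,150).

```bash
cat > h.py <<'E'
import cv2, numpy as np
from station import sense, eyes
from scipy.spatial.transform import Rotation as Ro
np.set_printoptions(precision=4,suppress=True)
def cam(n,s=None):
    c=eyes.camera_info(n); K=np.array(c["intrinsics"])
    if n!="wrist": R=np.array(c["R"]); return K,R.T,-R.T@np.array(c["t"])
    T=np.array(c["tool_from_camera"]); w=rot(s)
    return K,w@T[:3,:3],w@T[:3,3]+s["tcp_pos"]
def rot(s): q=s["eef_rot"]; return Ro.from_quat([q[1],q[2],q[3],q[0]]).as_matrix()
def ray(c,p): K,R,o=c; d=R@np.linalg.solve(K,[p[0],p[1],1.]); return o,d/np.linalg.norm(d)
def onz(c,p,z): o,d=ray(c,p); return o+d*(z-o[2])/d[2]
def proj(c,X): K,R,o=c; u=K@(R.T@(np.asarray(X)-o)); return u[:2]/u[2]
def tri(rs):
    A=sum(np.eye(3)-np.outer(d,d) for o,d in rs); b=sum((np.eye(3)-np.outer(d,d))@o for o,d in rs)
    X=np.linalg.solve(A,b); return X,[np.linalg.norm(np.cross(X-o,d)) for o,d in rs]
def dark(im,p,r=14,th=32):
    x,y=map(int,p); sub=im[y-r:y+r+1,x-r:x+r+1].max(2)
    n,l,st,ce=cv2.connectedComponentsWithStats((sub<th).astype(np.uint8))
    i=max(range(1,n),key=lambda i:st[i,4]); return ce[i]+[x-r,y-r],st[i]
E
python3 - <<'E'
from h import *
t,s=cam("top"),cam("scene"); it=cv2.imread("pics/top0.png"); is_=cv2.imread("pics/scene0.png")
for n,a,b in (("pen",(418,257),(213,308)),("crease",(253,268),(331,196))):
    pa,sa=dark(it,a); pb,sb=dark(is_,b); X,e=tri([ray(t,pa),ray(s,pb)]); print(n,pa,sa,pb,sb,X,e)
hsv=cv2.cvtColor(it,cv2.COLOR_BGR2HSV); m=cv2.inRange(hsv,(18,140,90),(30,255,255)); m[:100]=0;m[220:]=0
n,l,st,ce=cv2.connectedComponentsWithStats(m)
ys,xs=np.nonzero(m); print(len(xs),xs.min(),xs.max(),ys.min(),ys.max())
vx,vy,x0,y0=cv2.fitLine(np.c_[xs,ys].astype(np.float32),cv2.DIST_HUBER,0,.01,.01).ravel()
p=[onz(t,(x0+k*vx,y0+k*vy),145) for k in(-150,150)]; d=p[0]-p[1]; print("beam",p,"yaw of beam dir vs +y deg",np.degrees(np.arctan2(-d[0],d[1])))
# pen cap top, thumbwheel
X,e=tri([ray(t,(413.5,180)),ray(s,(278,344))]); print("cap",X,e)
for nm,q in (("bracketL",(405,205)),("bracketR",(422,205))): print(nm,onz(t,q,135))
E
```

```text
pen [417.432 256.72 ] [  8   8  12  12 125] [212.0577 307.5   ] [  6   5  16  17 104] [ 538.4315 -119.6016  137.6627] [np.float64(0.06428009183898778), np.float64(0.06428009183901058)]
crease [252.7907 268.5814] [  8   9  13  12 129] [329.9554 195.125 ] [  7   7  14  14 112] [513.2853 123.8659 141.4083] [np.float64(0.05935394890554715), np.float64(0.05935394890543983)]
6949 142 533 137 186
beam [array([655.7497, 225.6064, 145.    ]), array([ 702.0734, -225.8936,  145.    ])] yaw of beam dir vs +y deg 5.858022359045703
cap [ 648.3397 -108.193   167.042 ] [np.float64(0.5212511877224637), np.float64(0.5212511877223933)]
bracketL [ 616.9172 -100.8954  135.    ]
bracketR [ 617.6806 -126.6463  135.    ]
```

```bash
cat >> h.py <<'E'
YAW=np.radians(5.86); LX=np.array([np.cos(YAW),np.sin(YAW),0]); LY=np.array([-np.sin(YAW),np.cos(YAW),0])
def goal(s):
    Rt=rot(s); sg=np.sign(Rt[:,1]@LY); y=LY*sg; x=np.array([0,0,-1.]); return np.c_[x,y,np.cross(x,y)]
def delta(s,P):
    Rt=rot(s); G=goal(s); return Rt.T@(np.asarray(P)-s["tcp_pos"])/10, np.degrees(Ro.from_matrix(Rt.T@G).as_rotvec())
E
python3 - <<'E'
from h import *
s=sense(); print(rot(s)); print(delta(s,[538,-120,260])); print(goal(s))
# rows: polar route, printed for writing by hand
P0=s["tcp_pos"];Rt=rot(s);G=goal(s);rv=Ro.from_matrix(Rt.T@G).as_rotvec()
r0,a0=np.hypot(P0[0],P0[1]),np.arctan2(P0[1],P0[0]);P1=np.array([535.,-120,270]);r1,a1=np.hypot(*P1[:2]),np.arctan2(P1[1],P1[0])
N=24;p=P0;R=Rt
for i in range(1,N+1):
    f=i/N;r=r0+(r1-r0)*f;a=a0+(a1-a0)*f;z=P0[2]+(P1[2]-P0[2])*min(1,f*3)
    q=np.array([r*np.cos(a),r*np.sin(a),z]);Rn=Rt@Ro.from_rotvec(rv*f).as_matrix()
    print(np.round(R.T@(q-p)/10,1),np.round(np.degrees(Ro.from_matrix(R.T@Rn).as_rotvec()),1));p=q;R=Rn
E
```

```text
[[-0.0002  0.3125  0.9499]
 [-0.001   0.9499 -0.3125]
 [-1.     -0.001   0.0001]]
(array([ -6.4295, -57.0588,  54.8551]), array([-24.0719,  -0.0083,   0.0568]))
[[ 0.     -0.1021  0.9948]
 [ 0.      0.9948  0.1021]
 [-1.      0.      0.    ]]
[-0.9 -0.4  3.8] [-1. -0.  0.]
[-0.9 -0.7  3.7] [-1. -0.  0.]
[-0.9 -1.   3.7] [-1. -0.  0.]
[-0.9 -1.3  3.5] [-1. -0.  0.]
[-0.9 -1.6  3.4] [-1. -0.  0.]
[-0.9 -1.8  3.3] [-1. -0.  0.]
[-0.9 -2.1  3.1] [-1. -0.  0.]
[-0.9 -2.3  2.9] [-1. -0.  0.]
[ 0.  -2.5  2.7] [-1. -0.  0.]
[ 0.  -2.7  2.5] [-1. -0.  0.]
[ 0.  -2.9  2.2] [-1. -0.  0.]
[ 0. -3.  2.] [-1. -0.  0.]
[ 0.  -3.2  1.7] [-1. -0.  0.]
[ 0.  -3.3  1.5] [-1. -0.  0.]
[ 0.  -3.4  1.2] [-1. -0.  0.]
[ 0.  -3.4  0.9] [-1. -0.  0.]
[ 0.  -3.5  0.7] [-1. -0.  0.]
[ 0.  -3.5  0.4] [-1. -0.  0.]
[ 0.  -3.5  0.1] [-1. -0.  0.]
[ 0.  -3.5 -0.2] [-1. -0.  0.]
[ 0.  -3.4 -0.4] [-1. -0.  0.]
[ 0.  -3.4 -0.7] [-1. -0.  0.]
[ 0.  -3.3 -1. ] [-1. -0.  0.]
[ 0.  -3.2 -1.2] [-1. -0.  0.]
```

Emit:
apply_moves(increments=[[-0.9,-0.4,3.8,-1,0,0],[-0.9,-0.7,3.7,-1,0,0],[-0.9,-1,3.7,-1,0,0],[-0.9,-1.3,3.5,-1,0,0],[-0.9,-1.6,3.4,-1,0,0],[-0.9,-1.8,3.3,-1,0,0],[-0.9,-2.1,3.1,-1,0,0],[-0.9,-2.3,2.9,-1,0,0],[0,-2.5,2.7,-1,0,0],[0,-2.7,2.5,-1,0,0],[0,-2.9,2.2,-1,0,0],[0,-3,2,-1,0,0]], grip=0)

```text
t: 1.3
tcp_pos: [510.2, 288.9, 267.3]
eef_rot: [0.706, 0.038, 0.706, -0.038]
force: [-0.1, 0.3, -0.7]
gripper_width: 85.4
```

Emit:
apply_moves(increments=[[0,-3.2,1.7,-1,0,0],[0,-3.3,1.5,-1,0,0],[0,-3.4,1.2,-1,0,0],[0,-3.4,0.9,-1,0,0],[0,-3.5,0.7,-1,0,0],[0,-3.5,0.4,-1,0,0],[0,-3.5,0.1,-1,0,0],[0,-3.5,-0.2,-1,0,0],[0,-3.4,-0.4,-1,0,0],[0,-3.4,-0.7,-1,0,0],[0,-3.3,-1,-1,0,0],[0,-3.2,-1.2,-1,0,0]])

```text
t: 2.5
tcp_pos: [533.9, -123.4, 267.3]
eef_rot: [0.706, -0.036, 0.706, 0.036]
force: [0.6, 0.7, -1.4]
gripper_width: 85.6
```

Emit:
apply_moves(increments=[[0,0,0,0,0,0],[0,0,0,0,0,0],[0,0,0,0,0,0]])

```text
t: 2.8
tcp_pos: [534.7, -120.9, 267.4]
eef_rot: [0.706, -0.036, 0.706, 0.036]
force: [-0.0, 0.0, -0.2]
gripper_width: 85.5
```

```bash
python3 - <<'E'
from h import *
s=sense(); im=eyes.capture("wrist"); cv2.imwrite("pics/w1.png",im[:,:,::-1])
c=cam("wrist",s); print(s["t"],s["tcp_pos"],s["force"],proj(c,[538.4,-119.6,137.7]),delta(s,[538.4,-119.6,260]))
E
```

```text
2.8 [ 534.6856 -120.9189  267.4476] [-0.0344  0.032  -0.2407] [315.9639 229.8285] (array([0.7448, 0.093 , 0.3831]), array([-0.013 , -0.0083, -0.0274]))
```

View pics/w1.png

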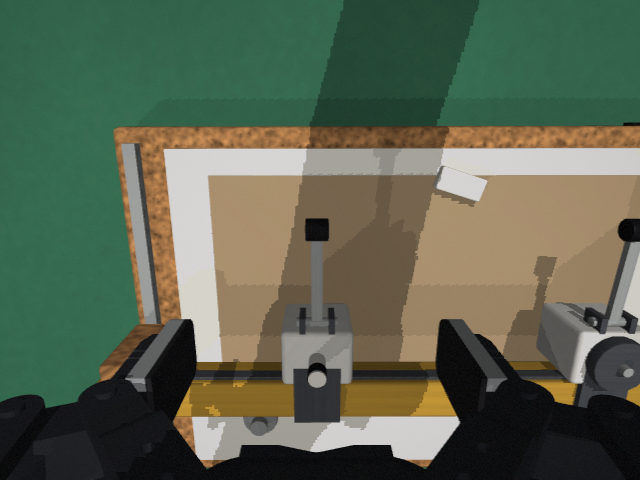

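The wrist picture shows the pen head with its pen at (317,375). Its knob is at (316,230), matching my prediction of (316,230), and the bar is vertical, so yaw is right. Next I descend.

Emit:
apply_moves(increments=[[1.5,0.1,0.4,0,0,0],[2.5,0,0,0,0,0],[2.5,0,0,0,0,0],[2.5,0,0,0,0,0],[2.5,0,0,0,0,0],[1.8,0,0,0,0,0],[1,0,0,0,0,0],[0.5,0,0,0,0,0],[0,0,0,0,0,0],[0,0,0,0,0,0]])

```text
t: 3.85
tcp_pos: [538.8, -120.5, 120.3]
eef_rot: [0.707, -0.036, 0.706, 0.036]
force: [-0.9, -0.2, 0.4]
gripper_width: 84.9
```

```bash
python3 - <<'E'
from h import *
s=sense(); c=cam("wrist",s); im=eyes.capture("wrist"); cv2.imwrite("pics/w2.png",im[:,:,::-1])
print(s["t"],s["tcp_pos"],s["force"],proj(c,[538.4,-119.6,137.7]),delta(s,[538.4,-119.6,118.7]))
E
```

```text
3.85 [ 538.8195 -120.5411  120.3395] [-0.9422 -0.2403  0.3926] [316.0002 304.7099] (array([ 0.1639,  0.0979, -0.0324]), array([-0.0602,  0.0577,  0.0138]))
```

View pics/w2.png

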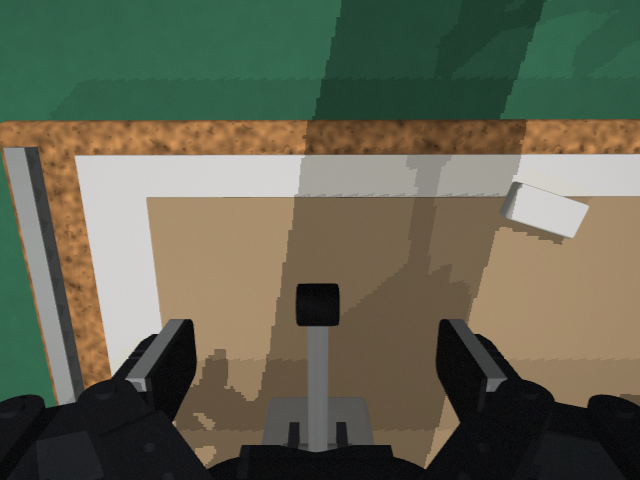

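The knob at (318,305) sits centred between the jaws (pads at about 195 and 437). I'll close gently.

Emit:
apply_moves(increments=[[0.15,0.1,0,0,0,0],[0,0,0,0,0,0],[0,0,0,0,0,0],[0,0,0,0,0,0],[0,0,0,0,0,0],[0,0,0,0,0,0],[0,0,0,0,0,0],[0,0,0,0,0,0]], grip=1, newtons=25)

```text
t: 4.7
tcp_pos: [538.2, -119.6, 118.1]
eef_rot: [0.706, -0.036, 0.706, 0.036]
force: [-0.1, -0.7, 1.1]
gripper_width: -0.2
```

```bash
python3 - <<'E'
from h import *
s=sense(); c=cam("wrist",s); im=eyes.capture("wrist"); cv2.imwrite("pics/w3.png",im[:,:,::-1])
print(s["t"],s["tcp_pos"],s["force"],s["torque"],s["gripper_width"])
a0=np.arcsin((137.7-135)/80); prev=None
for a in np.linspace(a0,0.93,13):
    q=np.array([-80*np.cos(a),80*np.sin(a)])
    if prev is not None: print(round(a,3),"tool x,z cm",np.round([-(q-prev)[1]/10,(q-prev)[0]/10],2))
    prev=q
E
```

```text
4.7 [ 538.2216 -119.6158  118.1054] [-0.1307 -0.7037  1.073 ] [-0.0508  0.0279 -0.0063] -0.19608573744516616
0.108 tool x,z cm [-0.6   0.04]
0.183 tool x,z cm [-0.59  0.09]
0.258 tool x,z cm [-0.58  0.13]
0.333 tool x,z cm [-0.57  0.17]
0.407 tool x,z cm [-0.56  0.22]
0.482 tool x,z cm [-0.54  0.26]
0.557 tool x,z cm [-0.52  0.3 ]
0.631 tool x,z cm [-0.5   0.33]
0.706 tool x,z cm [-0.47  0.37]
0.781 tool x,z cm [-0.44  0.4 ]
0.855 tool x,z cm [-0.41  0.44]
0.93 tool x,z cm [-0.37  0.47]
```

View pics/w3.png

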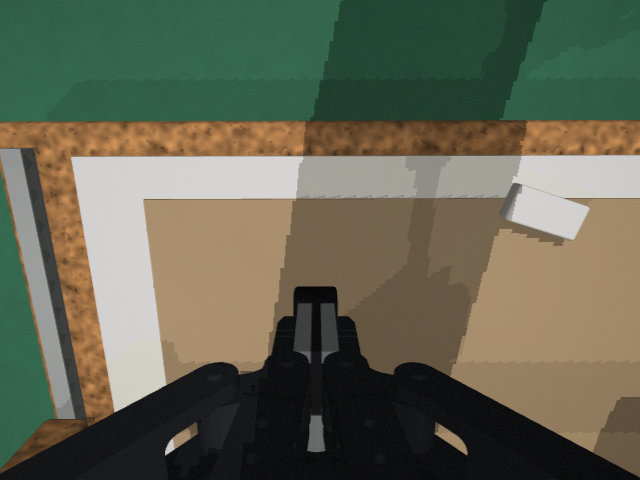

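The picture shows closed-looking fingers (gray strips at 297–312 and 322–337) with black at (316,295), while the width reads −0.2. That is odd for an 18 mm knob, so I'll check from the other cameras.

```bash
python3 - <<'E'
from h import *
s=sense(); c=cam("wrist",s); print(s["gripper_width"],"tcp px",proj(c,s["tcp_pos"]),"grasp px",proj(c,s["tcp_pos"]+[0,0,19]))
S=cam("scene"); a=eyes.capture("scene")[:,:,::-1]; b=eyes.capture("top")[:,:,::-1]
print("scene tcp/grasp",proj(S,s["tcp_pos"]),proj(S,s["tcp_pos"]+[0,0,19]))
u,v=map(int,proj(S,s["tcp_pos"])); A=cv2.resize(a[v-60:v+60,u-60:u+100],(533,400),interpolation=cv2.INTER_CUBIC)
w=cv2.imread("pics/w3.png"); B=cv2.resize(w[270:390,236:396],(533,400),interpolation=cv2.INTER_CUBIC)
o=np.vstack([A,B]); print(u,v,o.shape); o=cv2.resize(np.clip(o.astype(float)*1.8,0,255).astype(np.uint8),(400,600)); cv2.imwrite("pics/z.png",o)
E
```

```text
-0.48266964719451927 tcp px [313.9373 289.7554] grasp px [313.6987 306.9929]
scene tcp/grasp [214.1979 315.8047] [211.9708 307.6675]
214 315 (800, 533, 3)
```

View pics/z.png

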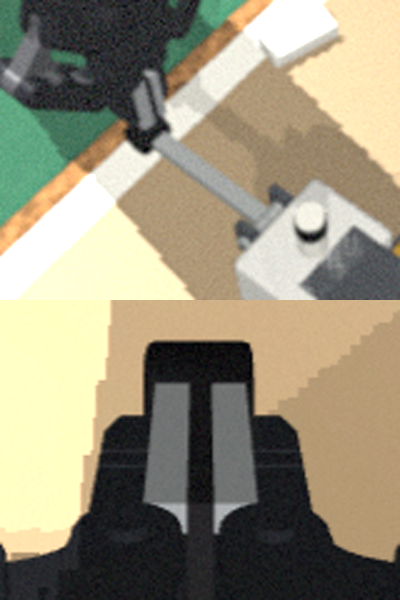

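Working from the wrist pictures, the real fingertips are about 31 mm short of the stated TCP: about −44 mm open and −32 mm shut. They closed just above the knob. The scene view agrees, with the fingers standing on top of the knob at (214,306). I'll open, go 28 mm lower (still above the bed even if the stated TCP is right), and look again.

Emit:
apply_moves(increments=[[-0.2,0,0,0,0,0],[0,0,0,0,0,0],[0,0,0,0,0,0],[0,0,0,0,0,0],[0,0,0,0,0,0],[0,0,0,0,0,0],[0,0,0,0,0,0]], grip=0)

```text
t: 5.55
tcp_pos: [538.2, -119.6, 120.1]
eef_rot: [0.706, -0.036, 0.706, 0.036]
force: [-0.0, -0.8, -0.5]
gripper_width: 85.7
```

Emit:
apply_moves(increments=[[0.6,0,0,0,0,0],[0.6,0,0,0,0,0],[0.6,0,0,0,0,0],[0.6,0,0,0,0,0],[0.6,0,0,0,0,0],[0,0,0,0,0,0],[0,0,0,0,0,0],[0,0,0,0,0,0]])

```text
t: 6.35
tcp_pos: [538.4, -119.6, 90.3]
eef_rot: [0.706, -0.036, 0.706, 0.036]
force: [0.7, -0.5, -0.2]
gripper_width: 85.1
```

```bash
python3 - <<'E'
from h import *
s=sense(); c=cam("wrist",s); im=eyes.capture("wrist"); cv2.imwrite("pics/w4.png",im[:,:,::-1])
print(s["t"],s["tcp_pos"],s["force"],s["gripper_width"],proj(c,[538.4,-119.6,137.7]))
E
```

```text
6.35 [ 538.3507 -119.6362   90.3169] [ 0.7394 -0.4881 -0.2477] 85.14428561405286 [313.3082 340.8506]
```

View pics/w4.png

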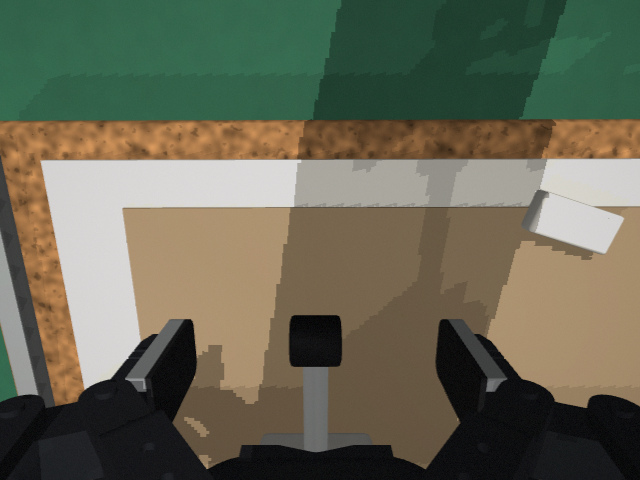

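The knob at (316,341) now lies level with the pads (rows 320–380) and centred. I'll close.

Emit:
apply_moves(increments=[[0,0,0,0,0,0],[0,0,0,0,0,0],[0,0,0,0,0,0],[0,0,0,0,0,0],[0,0,0,0,0,0],[0,0,0,0,0,0],[0,0,0,0,0,0]], grip=1, newtons=25)

```text
t: 7.1
tcp_pos: [538.2, -119.9, 90.1]
eef_rot: [0.706, -0.036, 0.706, 0.036]
force: [0.1, -2.3, 0.1]
gripper_width: 17.4
```

The width now reads 17.4 mm, so the knob is held. I'll raise it along the arc.

Emit:
apply_moves(increments=[[-0.6,0,0.04,0,0,0],[-0.59,0,0.09,0,0,0],[-0.58,0,0.13,0,0,0],[-0.57,0,0.17,0,0,0],[-0.56,0,0.22,0,0,0],[-0.54,0,0.26,0,0,0],[0,0,0,0,0,0]])

```text
t: 7.8
tcp_pos: [547.5, -118.8, 125.2]
eef_rot: [0.706, -0.036, 0.706, 0.036]
force: [0.0, -4.1, -1.3]
gripper_width: 17.2
```

Emit:
apply_moves(increments=[[-0.52,0,0.3,0,0,0],[-0.5,0,0.33,0,0,0],[-0.47,0,0.37,0,0,0],[-0.44,0,0.4,0,0,0],[-0.41,0,0.44,0,0,0],[-0.25,0,0.3,0,0,0],[0,0,0,0,0,0],[0,0,0,0,0,0]])

```text
t: 8.6
tcp_pos: [568.7, -116.6, 150.6]
eef_rot: [0.706, -0.036, 0.706, 0.036]
force: [-0.6, -4.4, -0.6]
gripper_width: 17.2
```

```bash
python3 - <<'E'
from h import *
s=sense(); print(s["t"],s["tcp_pos"],s["force"],s["gripper_width"], "raised",s["tcp_pos"]-[538.2,-119.9,90.1])
E
```

```text
8.6 [ 568.6733 -116.6089  150.623 ] [-0.6075 -4.3906 -0.5879] 17.177609995896862 raised [30.4733  3.2911 60.523 ]
```

The geometry gives an angle of about 0.9, but there is no stop force yet. I'll push slightly further to confirm the stop.

Emit:
apply_moves(increments=[[-0.12,0,0.16,0,0,0],[-0.12,0,0.16,0,0,0],[0,0,0,0,0,0],[0,0,0,0,0,0]])

```text
t: 9.0
tcp_pos: [571.6, -116.3, 152.9]
eef_rot: [0.706, -0.036, 0.706, 0.036]
force: [-0.5, -4.1, -1.4]
gripper_width: 17.3
```

Emit:
apply_moves(increments=[[-0.12,0,0.16,0,0,0],[-0.12,0,0.18,0,0,0],[0,0,0,0,0,0],[0,0,0,0,0,0]])

```text
t: 9.4
tcp_pos: [573.0, -116.1, 154.0]
eef_rot: [0.705, -0.035, 0.708, 0.036]
force: [-8.1, -6.4, -10.2]
gripper_width: 17.1
```

```bash
python3 - <<'E'
from h import *
s=sense(); c=cam("wrist",s); im=eyes.capture("wrist")[:,:,::-1]; cv2.imwrite("pics/w5.png",im); a=eyes.capture("scene")[:,:,::-1]; cv2.imwrite("pics/s5.png",a)
print(s["t"],s["tcp_pos"],s["force"],s["gripper_width"])
A=cv2.resize(a[240:400,160:340],(450,400),interpolation=cv2.INTER_CUBIC); B=cv2.resize(im[240:480,220:420],(333,400))
cv2.imwrite("pics/z5.png",np.clip(np.hstack([A,B]).astype(float)*1.6,0,255).astype(np.uint8))
E
```

```text
9.4 [ 572.9568 -116.0941  153.9778] [ -8.058   -6.3526 -10.22  ] 17.090567912381623
```

View pics/z5.png

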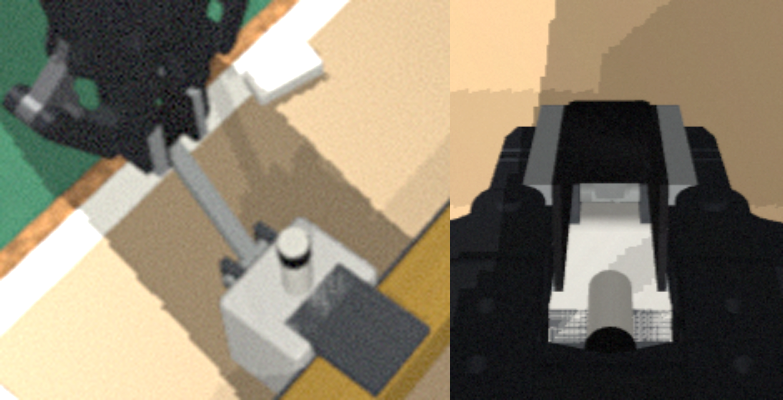

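Resistance of about 13 N opposes the push, so the lever is at its upper stop, and the pen stands visibly higher. I'll release and retreat upward.

Emit:
apply_moves(increments=[[0,0,0,0,0,0],[0,0,0,0,0,0],[0,0,0,0,0,0],[0,0,0,0,0,0],[0,0,0,0,0,0],[0,0,0,0,0,0],[0,0,0,0,0,0]], grip=0)

```text
t: 10.2
tcp_pos: [575.2, -115.9, 155.2]
eef_rot: [0.706, -0.036, 0.706, 0.036]
force: [0.2, -0.2, 0.8]
gripper_width: 85.0
```

Emit:
apply_moves(increments=[[-1,0,0,0,0,0],[-2,0,0,0,0,0],[-3,0,0,0,0,0],[-3,0,0,0,0,0],[-3,0,-3,0,0,0],[-2,0,-4,0,0,0],[0,0,-4,0,0,0],[0,0,-3,0,0,0],[0,0,0,0,0,0],[0,0,0,0,0,0],[0,0,0,0,0,0]])

```text
t: 11.3
tcp_pos: [436.6, -129.8, 295.6]
eef_rot: [0.706, -0.036, 0.706, 0.036]
force: [0.1, -0.2, -0.0]
gripper_width: 85.4
```

```bash
python3 - <<'E'
from h import *
s=sense(); a=eyes.capture("scene")[:,:,::-1]; b=eyes.capture("top")[:,:,::-1]; w=eyes.capture("wrist")[:,:,::-1]
cv2.imwrite("pics/s6.png",a);cv2.imwrite("pics/t6.png",b)
print(s["t"],s["tcp_pos"],s["force"],s["gripper_width"])
piv=np.array([538.4,-119.6,0])+LX*80; S,T=cam("scene"),cam("top")
for an in (.7,.8,.9): k=piv-LX*80*np.cos(an)+[0,0,135+80*np.sin(an)]; print(an,proj(S,k),proj(T,k),proj(cam("wrist",s),k))
cv2.imwrite("pics/z6.png",np.hstack([cv2.resize(a[160:420,160:460],(461,400)),cv2.resize(w,(320,240))[:240].repeat(1,0) if 0 else cv2.resize(w[100:480,200:520],(337,400))]))
for n,m,p in (("crease scene",a,(330,195)),("crease top",b,(253,268))): print(n,dark(m,p)[0])
E
```

```text
11.3 [ 436.5854 -129.8081  295.561 ] [ 0.1221 -0.1866 -0.0042] 85.44919433857964
0.7 [217.1208 292.9608] [421.6959 239.575 ] [314.7285 377.099 ]
0.8 [219.7526 292.4866] [422.0176 235.1494] [314.7147 387.3465]
0.9 [222.8562 292.5343] [422.2341 230.3424] [314.7046 397.9878]
crease scene [329.8617 195.2447]
crease top [252.4023 268.069 ]
```

View pics/z6.png

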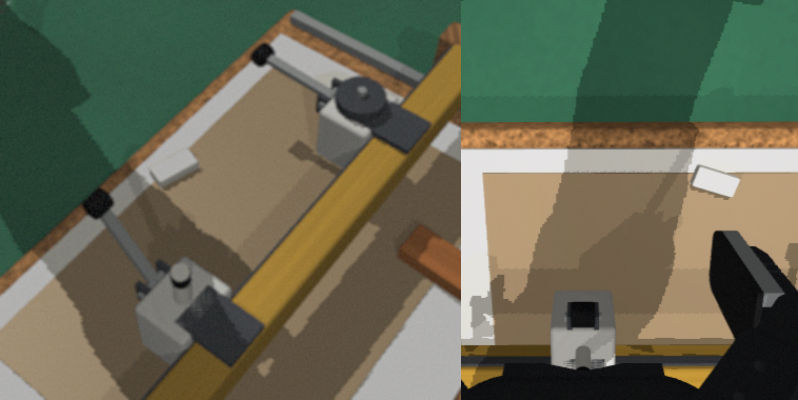

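The pen knob appears at about (223,292) in the scene view and (316,400) in the wrist view. Both match the predictions for 0.9 rad, (222.9,292.5) and (314.7,398). The crease knob has not moved, and the gripper is clear.

```bash
python3 -c "
from station import order,sense
print(order.hand_in(), sense()['t'])"
```

```text
the job is handed in; nothing more can be done
the job is handed in; nothing more can be done
```

The pen head's lift lever is up at its stop and the pen is lifted. The creasing head's lever was left down. I handed the job in after about 11.5 s of robot time, with the gripper open and well clear of everything.

- **First grasp missed:** the gripper shut on nothing (width −0.2 mm). In the wrist pictures the fingertips sat about 31 mm short of the stated TCP, which disagrees with the interface text. I opened, went about 30 mm lower and gripped the knob at 17.4 mm.
- **Stop reached later than worked out:** the lift geometry put 0.9 rad a few millimetres before I felt any resistance. I kept pushing in small steps until about 13 N opposed the motion, then released.
- **Pen lever, after release:** the knob was at (223,292) in the scene view and (316,400) in the wrist view. For 0.9 rad I expected (222.9,292.5) and (314.7,398), so both agree.
- **Creasing lever:** its knob was within about 0.6 px of where it started in both fixed cameras.
- **Contact:** the force on the tool was about zero at the end.

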